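Clip a glaze test tile to the kiln-log clipboard

TASK

Clip the blue-glazed test tile to the kiln-log clipboard it lies on: bring it square in front of the clip, then hold the clip's thumb lip pressed down with one fingertip, so that the jaw stands open, while the other fingertip pushes the tile under the jaw, about in the middle of the clip, until it is square and fully home against the stop. Let the lip up so that the jaw grips the tile, and take the hand away. Only push the tile, flat on the board, never pick it up, and leave the bowl, jar, needle tool and red tile where they are.

Things in the scene. Friction and masses are not known exactly. Their poses are not given: they have to be found in the camera images.
- clipboard: Dark A5 clipboard fixed to the table, 235 x 160 x 4 mm, white ruled sheet on it, steel lever clip across one short end. Origin: on the table, mid-width, below the clip's hinge pin. x runs along the board from the sheet to the clip and its lip (away from the robot, more or less), y across, z up. It spans x = -197 to 38, y = -80 to 80; top at z = 4, hinge pin along y at z = 16.
- clip (a joint): Turn of the clip's lever about its hinge pin, rad. 0: at rest, jaw down on the board; 0.5: lip fully down at its limit, jaw wide open; 0.32: jaw resting on a 7 mm tile; above 0.38 the jaw clears such a tile by over 1.5 mm. A spring always shuts it; held fully down it needs 5 N at the lip's outer edge, 8 N at the lip's middle.
- thumb_lip (a point): Middle of the upper face of the steel thumb lip, rear half of the clip's lever, 90 mm wide (y); its axes match the clipboard's at rest and turn with the lever. At rest it slopes up to 21 mm above the board at clipboard x = 36 mm. Pressed fully down it lies level from x = 8 to 35 mm, upper face 3 mm above the board (clipboard z = 7); a fingertip may slide along it while holding it down.
- jaw_edge (a point): Middle of the lower edge of the steel jaw, front half of the lever, 100 mm wide (y), ending in a 3 mm round bead. At rest the bead stands on the board, its front at clipboard x = -22 mm; a tile pushed against the shut jaw does not lift it. With the lip fully down the bead is 11 mm above the board; while swinging up, the jaw reaches forward to x = -24.5 mm at most.
- stop (a point): Middle of the foot of the stop's face, on the board's top: an upturned steel strip behind the jaw, 80 mm wide (y), 9 mm high, its face at clipboard x = -8 mm.
- blue_tile: Flat fired clay test tile, buff with deep blue glaze over three quarters, 32 x 60 x 7 mm (its x, y, z), about 32 g, loose on the clipboard's sheet in front of the jaw. Origin: centre of its underside. It goes in with a long side leading, its x along the clipboard's x; fully home its centre is at clipboard x = -24 mm, half of it still out in front of the jaw.
- red_tile: The same tile with rust-red glaze, loose on the table beside the clipboard. Bystander.
- bowl: Small clay-coloured bowl, 104 mm across the rim, 58 mm high, origin at the centre of its foot. Bystander.
- glaze_jar: Small blue jar with white cap and white label, 48 mm across, 58 mm high, origin at the centre of its foot. Bystander.
- needle_tool: Potter's needle tool, 147 mm long, 13 mm thick, wooden handle to -x and steel needle to +x, lying on the table. Origin under its middle. Bystander.
Not all that is in view belongs to the job. What is shaped like the blue_tile but pink or yellow is not meant.

How it is judged:
By the outcome, as a careful person would: the job done as asked, in the order asked, and still so for the second after the job is handed in, with the robot touching nothing.
It also fails if it takes over 58 s, if anything falls off the work surface, if the arm or the gripper's body presses on something with over 40 N, if the wrist force passes 120 N, or if a joint passes its speed limit or range.

ROBOT

A 7-joint arm with a two-finger parallel gripper is mounted at the origin on the work surface. World frame = base frame: x ahead of the robot, y to its left, z up, the work surface at z = 0. Lengths are in m, angles in rad, forces in N, time in s.
With the tool pointing down it reaches from about 0.4 to 0.85 m from the base axis. Payload 10.4 kg.
Tool frame: the origin (TCP) lies midway between the tips of the shut fingers; the grasp point (between the pads) lies 19 mm behind it; z points along the fingers, x is the direction in which the jaws open and shut, and the axes are right-handed (so a half turn about z gives the same grasp; the last joint's range is limited). The gripper opens to 87 mm and grips with 3 to 60 N. Pads are 19 mm wide; open, the fingers measure 117 mm over their backs; the gripper's body (75 mm by 190 mm) begins 51 mm behind the grasp point.
Start: joints at [1.163, 0.332, -0.065, 1.46, 0.022, 1.35, -0.088], TCP at [0.235, -0.579, 0.223] pointing down, gripper open.
Joint ranges: [-2.6, 2.6], [-0.5, 2.12], [-1.47, 1.34], [0.16, 2.42], [-1.27, 4.41], [0.06, 2.06], [-2.6, 2.6]. Speed limits (rad/s): [2.22, 2.22, 2.79, 2.79, 3.14, 3.14, 3.14].

INTERFACE

Orientations are given as a unit quaternion [x, y, z, w].
In Python, from bench import r gives the robot as it stands. The module is installed in compiled form; this text tells all that it offers.
- The arm moves only by the tool play_rows, never from a script. Its argument "commands" is a list of rows, each a list of 7 numbers: the shift along the world's x, y, z in cm, then the turn, a rotation vector about the world's x, y, z in rad, then the finger opening in cm, from 0 to 8.7. A call has 1 to 20 rows; each row shifts and turns the commanded pose from where the row before left it; what a row does not reach is not made up. A row lasts 1/8 s, in which the tool goes at most 62.5 mm and 10.7 degrees, less where a joint would pass 70% of its speed; a pose out of reach is approached as far as the arm can. A call is refused whole if a number of a shift passes 6.25 or a number of a turn 0.188, either way. A call with a gripper value outside its range is refused whole. The fingers move at their own pace and stop on an object; "grip_force" is the grip in N (left out, the last holds). Time passes only in rows, so rows that do not move let the fingers close. It gives the time, the measured TCP pose, the force and the opening at its end, in the units of the state.
- r.read_state(): the state, without advancing time (a new reading comes with each control period).
- r.camera(name): name is "scene" or "top" or "wrist"; returns a dict with "img" (480x640x3 uint8, red, green, blue), "K" (3x3 intrinsics, pixels), "k1" (the pictures are not rectified: a ray, as slopes to the right and down, at radius r is drawn at 1 + k1 r^2 times it, then the intrinsics apply), "camera_from_world" (4x4, takes a point from world to camera coordinates). Camera axes: x right, y down, z forward; pixel columns grow to the right and rows downward; lengths in m; the calibration is good to about 2 mm. A picture is of the moment at which its call begins. There is no depth.
- r.close_job(): hands the job in, once; it reports no verdict.
The state is a dict: "time": time; "joint_positions": joint angles; "joint_vel": joint speeds; "joint_torque": joint torques, N m; "ee_pos": TCP position; "eef_rot": TCP orientation; "ft_force": force on the tool from outside, world axes, zero at the start; "torque": the same for the moment, N m; "width": finger opening in m.
Only numpy, scipy, OpenCV 4.12 (cv2) and the standard library are available. Lean on these libraries where they do the work, as an engineer would, in place of code of your own. Each camera call takes 0.05 s, during which the arm holds its last target. There are 200 camera calls.

## Working session

There is one attempt and no reset: what is moved stays moved. The work goes in short steps, Python scripts to look and compute and a tool call to move; the robot and the scene stay as the last step left them, time stands still between calls to the robot, and variables do not carry over. Pictures are saved under pics/ and viewed, about 8 in all and at most 12, crops included, and the job is handed in when it is done.

Besides the shell and the picture viewer there is one more tool, called after "Emit:" by a JSON object that holds its "method" and its "body", one argument or row to a line. play_rows: Moves the arm, as the interface text tells. Its arguments: {"type":"object","properties":{"commands":{"type":"array","items":{"type":"array","items":{"type":"number"}}},"grip_force":{"type":"number"}},"required":["commands"]}

```bash
mkdir -p pics
cat > h.py <<'E'
import numpy as np,cv2
from bench import r
def snap(n,f):
    c=r.camera(n); cv2.imwrite(f,cv2.cvtColor(c["img"],cv2.COLOR_RGB2BGR)); np.savez(""+n+".npz",**{k:c[k] for k in("img","K","k1","camera_from_world")}); return c
def px2w(c,uv,z):
    K=c["K"];k1=float(c["k1"]);T=c["camera_from_world"]
    d=np.array([(uv[0]-K[0,2])/K[0,0],(uv[1]-K[1,2])/K[1,1]]);s=d.copy()
    for _ in range(30): s=d/(1+k1*(s@s))
    R=T[:3,:3];o=-R.T@T[:3,3];v=R.T@np.array([s[0],s[1],1]);return o+v*(z-o[2])/v[2]
def w2px(c,p):
    T=c["camera_from_world"];q=T[:3,:3]@np.array(p)+T[:3,3];s=q[:2]/q[2];s=s*(1+float(c["k1"])*(s@s));return s*[c["K"][0,0],c["K"][1,1]]+c["K"][:2,2]
E
python3 - <<'E'
from h import *
a=snap("top","pics/top.png");b=snap("scene","pics/scene.png")
for c in(a,b):print(c["K"],c["k1"],np.round(c["camera_from_world"],3))
print(r.read_state())
E
```

```text
[[466.90462698   0.         316.24708452]
 [  0.         466.90462698 241.67436049]
 [  0.           0.           1.        ]] 0.034740500228793145 [[-0.01  -1.    -0.014 -0.008]
 [-0.997  0.011 -0.08   0.481]
 [ 0.08   0.013 -0.997  1.056]
 [ 0.     0.     0.     1.   ]]
[[438.85550477   0.         319.11962239]
 [  0.         438.85550477 243.09868829]
 [  0.           0.           1.        ]] 0.017703870365183352 [[-0.809  0.588  0.007  0.427]
 [ 0.403  0.563 -0.722 -0.159]
 [-0.428 -0.581 -0.692  1.389]
 [ 0.     0.     0.     1.   ]]
{'time': 0.1, 'joint_positions': array([ 1.1634184 ,  0.33279681, -0.06468187,  1.46083263,  0.02162407,
        1.34990681, -0.08846385]), 'joint_vel': array([-0.00152481, -0.00370821,  0.00247316, -0.00208526,  0.00038108,
        0.00238629, -0.00173503]), 'joint_torque': array([ 2.10465158e-03, -6.24544859e+01,  2.48857430e-02, -3.90714705e+01,
       -6.15402753e-02,  3.65706068e-02,  6.07651896e-05]), 'ee_pos': array([ 0.23444863, -0.57899703,  0.22185267]), 'eef_rot': array([ 8.29274569e-01, -5.58841033e-01, -5.39967291e-04, -3.12411303e-04]), 'ft_force': array([-0.22176114,  0.24350575,  0.45017498]), 'torque': array([0.00990852, 0.01686013, 0.04830613]), 'width': 0.08708272345639473}
```

View pics/top.png

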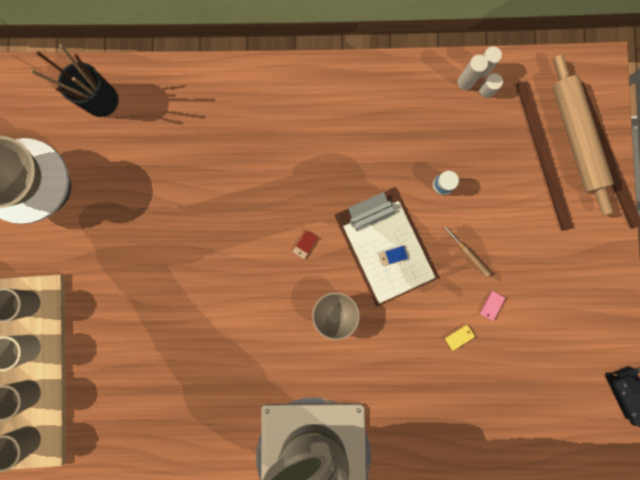

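View pics/scene.png

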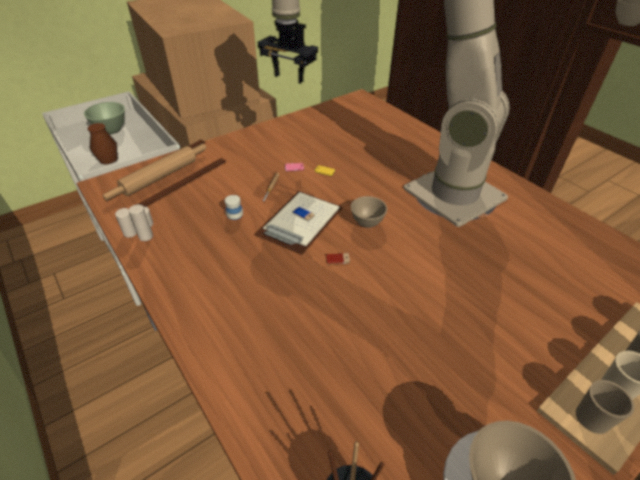

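The top picture shows the board with corners at about (336,215), (395,190), (437,275) and (379,303). The clip is at the top, near (373,208), the blue tile at (395,255), the bowl at (336,316), the red tile at (306,244) and the jar at (446,183).

Run:
```python
import cv2
i=cv2.imread("pics/top.png")[180:310,320:450];cv2.imwrite("pics/c1.png",cv2.resize(i,None,fx=4.6,fy=4.6,interpolation=cv2.INTER_CUBIC))
```

```text
(no output)
```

View pics/c1.png

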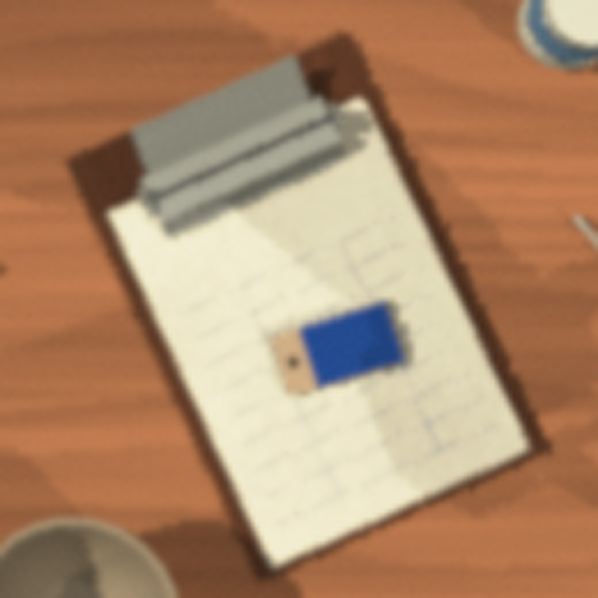

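```bash
cat >> h.py <<'E'
def fit(loc,W):
    loc=np.array(loc,float);W=np.array(W)[:,:2];a=loc-loc.mean(0);b=W-W.mean(0)
    th=np.arctan2((a[:,0]*b[:,1]-a[:,1]*b[:,0]).sum(),(a*b).sum());R=np.array([[np.cos(th),-np.sin(th)],[np.sin(th),np.cos(th)]])
    t=W.mean(0)-R@loc.mean(0);return th,t,np.round((W-(loc@R.T+t))*1000,1)
E
python3 - <<'E'
from h import *
c=dict(np.load("top.npz"))
f=lambda l,z:[px2w(c,(320+(u+.5)/4.6-.5,180+(v+.5)/4.6-.5),z) for u,v in l]
th,t,e=fit([(.038,.08),(.038,-.08),(-.197,-.08),(-.197,.08)],f([(70,160),(350,35),(545,450),(270,573)],.004))
print("board",th,t,e.tolist())
tt,tp,e=fit([(.016,.03),(.016,-.03),(-.016,-.03),(-.016,.03)],f([(272,343),(388,302),(406,360),(296,394)],.009))
R=np.array([[np.cos(th),-np.sin(th)],[np.sin(th),np.cos(th)]])
print("tile",tt,tp,e.tolist(),"in board",R.T@(tp-t)*1000,tt-th)
for n,uv,z in(("bowl",(336,316),.05),("jar",(447,182),.058),("red",(306,244),.007)):
  p=px2w(c,uv,z);print(n,p,R.T@(p[:2]-t)*1000)
E
```

```text
board 0.41845571914152796 [ 0.54434903 -0.14441933] [[-0.6, -1.6], [-3.1, 0.9], [-0.6, 4.0], [4.3, -3.4]]
tile 0.31707543786281717 [ 0.44744361 -0.19187573] [[-2.1, 0.7], [-0.8, -0.9], [0.3, 0.9], [2.5, -0.7]] in board [-107.82808552   -3.9842333 ] -0.1013802812787108
bowl [ 0.31360885 -0.05572939  0.05      ] [-174.79220155  174.79880713]
jar [ 0.60792307 -0.3064586   0.058     ] [  -7.75592084 -173.89143013]
red [0.47684429 0.01066659 0.007     ] [  1.33888672 169.13526856]
```

Emit:
{"method": "play_rows", "body": {
  "commands": [
    [1.74,3.72,-0.2,0,0,0.0034,2.5],
    [1.74,3.72,-0.2,0,0,0.0034,2.5],
    [1.74,3.72,-0.2,0,0,0.0034,2.5],
    [1.74,3.72,-0.2,0,0,0.0034,2.5],
    [1.74,3.72,-0.2,0,0,0.0034,2.5],
    [1.74,3.72,-0.2,0,0,0.0034,2.5],
    [1.74,3.72,-0.2,0,0,0.0034,2.5],
    [1.74,3.72,-0.2,0,0,0.0034,2.5],
    [1.74,3.72,-0.2,0,0,0.0034,2.5],
    [1.74,3.72,-0.2,0,0,0.0034,2.5],
    [0,0,0,0,0,0,2.5],
    [0,0,0,0,0,0,2.5]
  ],
  "grip_force": 10
}}

```text
time: 1.6
ee_pos: [0.4082, -0.2079, 0.2024]
eef_rot: [0.839, -0.545, -0.0, 0.0]
ft_force: [0.0, -0.8, 1.0]
width: 0.0249
```

Run:
```python
from h import *
snap("wrist","pics/w1.png")
s=r.read_state();print(s["ee_pos"],s["eef_rot"],s["joint_positions"],s["width"])
```

```text
[ 0.4080841  -0.20831142  0.20245172] [ 8.38265538e-01 -5.45262180e-01 -8.54279863e-05  1.87698661e-04] [ 7.74353346e-01 -2.58832985e-03 -3.98040826e-01  1.88962859e+00
 -7.04310824e-04  1.25459228e+00 -7.76870790e-01] 0.02518722908331715
```

View pics/w1.png

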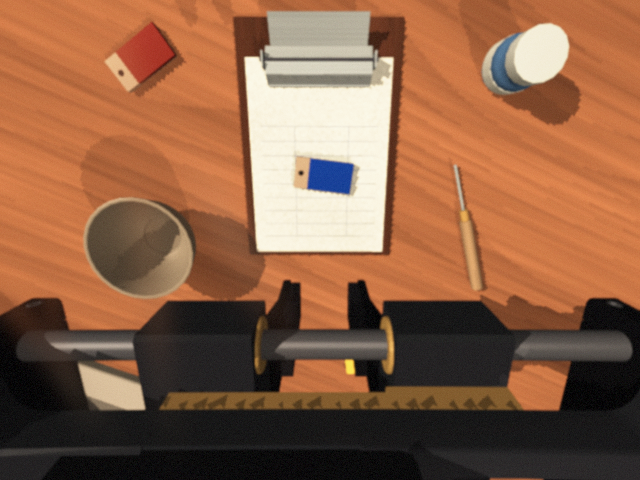

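The wrist view shows the board's corners near (235,16), (404,17), (389,253) and (250,253). The tile is at about (325,174). I'll enlarge it.

Run:
```python
import cv2
i=cv2.imread("pics/w1.png")[5:265,225:415];cv2.imwrite("pics/c2.png",cv2.resize(i,None,fx=2.3*1.0,fy=2.3,interpolation=cv2.INTER_CUBIC))
```

```text
(no output)
```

View pics/c2.png

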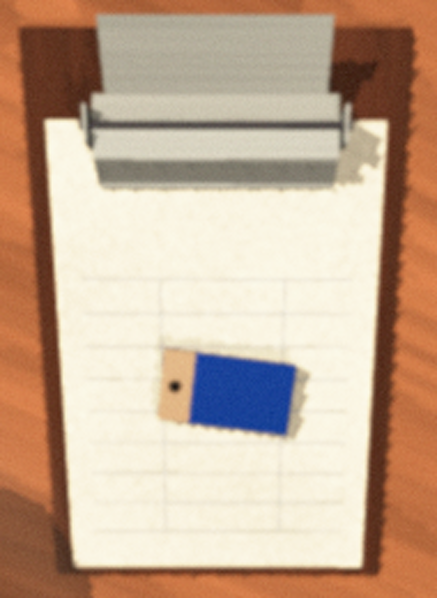

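Run:
```python
from h import *
c=dict(np.load("wrist.npz"))
g=lambda u,v:(225+(u+.5)/2.3-.5,5+(v+.5)/2.3-.5)
f=lambda l,z:[px2w(c,g(u,v),z) for u,v in l]
th,t,e=fit([(.038,.08),(.038,-.08),(-.197,-.08),(-.197,.08)],f([(21,28),(412,28),(377,571),(59,571)],.004))
print("board",th,t,e.tolist())
tt,tp,e=fit([(.016,.03),(.016,-.03),(-.016,-.03),(-.016,.03)],f([(164,348),(298,365),(288,436),(158,418)],.011))
R=np.array([[np.cos(th),-np.sin(th)],[np.sin(th),np.cos(th)]])
print("tile",tt,tp,e.tolist(),"in board",R.T@(tp-t)*1000,tt-th)
for p in f([(97,187),(336,187)],.005): print("jaw",R.T@(p[:2]-t)*1000)
p=r.read_state()["ee_pos"];print("tcp",R.T@(p[:2]-t)*1000)
```

```text
board 0.41715838100408004 [ 0.54526077 -0.14099068] [[-0.9, -1.6], [-1.6, 0.4], [0.9, 1.4], [1.5, -0.2]]
tile 0.2913411344117529 [ 0.44907866 -0.18847957] [[-0.4, 0.3], [0.0, -0.1], [-0.1, -0.4], [0.4, 0.2]] in board [-107.17470928   -4.4468897 ] -0.12581724659232713
jaw [-21.63869739  51.18613652]
jaw [-21.52643964 -50.85928015]
tcp [-152.68890243   -5.96851206]
```

Emit:
{"method": "play_rows", "body": {
  "commands": [
    [-0.12,0.27,-3.2,0,0,0,2.5],
    [0,0,-3.2,0,0,0,2.5],
    [0,0,-3.2,0,0,0,2.5],
    [0,0,-3.2,0,0,0,2.5],
    [0,0,-3.2,0,0,0,2.5],
    [0,0,-2.4,0,0,0,2.5],
    [0,0,-0.6,0,0,0,2.5],
    [0,0,-0.5,0,0,0,2.5],
    [0,0,0,0,0,0,2.5]
  ]
}}

```text
time: 2.78
ee_pos: [0.4077, -0.205, 0.0081]
eef_rot: [0.839, -0.545, 0.0, 0.0]
ft_force: [0.9, -0.4, 1.1]
width: 0.0249
```

Emit:
{"method": "play_rows", "body": {
  "commands": [
    [0.366,0.162,-0.15,0,0,0,2.5],
    [0.366,0.162,0,0,0,0,2.5],
    [0.366,0.162,0,0,0,0,2.5],
    [0.366,0.162,0,0,0,0,2.5],
    [0.366,0.162,0,0,0,0,2.5],
    [0.366,0.162,0,0,0,0,2.5],
    [0.366,0.162,0,0,0,0,2.5],
    [0.366,0.162,0,0,0,0,2.5],
    [0.366,0.162,0,0,0,0,2.5],
    [0.366,0.162,0,0,0,0,2.5],
    [0.366,0.162,0,0,0,0,2.5],
    [0.366,0.162,0,0,0,0,2.5],
    [0.366,0.162,0,0,0,0,2.5],
    [0.366,0.162,0,0,0,0,2.5],
    [0.366,0.162,0,0,0,0,2.5],
    [0.366,0.162,0,0,0,0,2.5],
    [0.366,0.162,0,0,0,0,2.5],
    [0.366,0.162,0,0,0,0,2.5],
    [0,0,0,0,0,0,2.5]
  ]
}}

```text
time: 5.15
ee_pos: [0.4736, -0.1752, 0.0061]
eef_rot: [0.839, -0.545, 0.0, -0.0]
ft_force: [1.1, -0.3, -0.4]
width: 0.0254
```

Run:
```python
from h import *
snap("wrist","pics/w2.png")
i=cv2.imread("pics/w2.png")[0:320,160:480];cv2.imwrite("pics/c3.png",cv2.resize(i,None,fx=1.8,fy=1.8,interpolation=cv2.INTER_CUBIC))
s=r.read_state();p=s["ee_pos"]
th=.4172;R=np.array([[np.cos(th),-np.sin(th)],[np.sin(th),np.cos(th)]]);print(R.T@(p[:2]-[.5453,-.1410])*1000,p[2])
```

```text
[-79.64871437  -2.27031639] 0.00605574335107683
```

View pics/c3.png

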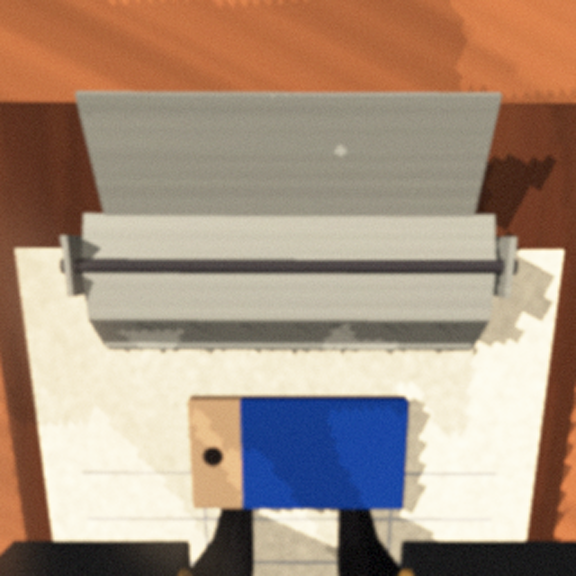

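The tile is now square in front of the clip: its top edge runs from (190,398) to (407,398) and its rear edge is at v≈508. The shut jaw's bead is at v≈348, spanning u≈105–478.

Run:
```python
from h import *
c=dict(np.load("wrist.npz"))
th=.4172;R=np.array([[np.cos(th),-np.sin(th)],[np.sin(th),np.cos(th)]])
for n,u,v,z in(("tFL",190,398,.011),("tFR",407,398,.011),("tBL",193,508,.011),("tBR",405,508,.011),("jawL",105,349,.005),("jawR",477,349,.005),("lipL",77,93,.025),("lipR",499,93,.025)):
  p=px2w(c,(160+(u+.5)/1.8-.5,(v+.5)/1.8-.5),z);print(n,R.T@(p[:2]-[.5453,-.1410])*1000)
```

```text
tFL [-34.74978015  27.13449902]
tFR [-34.65865392 -31.42105853]
tBL [-67.07190795  27.91038984]
tBR [-66.97767901 -32.69540929]
jawL [-22.53682284  50.66217912]
jawR [-22.37245225 -50.85189661]
lipL [34.90134735 45.01409391]
lipR [ 35.06736851 -44.24935861]
```

Emit:
{"method": "play_rows", "body": {
  "commands": [
    [-0.457,-0.203,0,0,0,0,2.5],
    [0,0,3.2,0,0,0,2.5],
    [0,0,3.2,0,0,0,5],
    [0.585,0.259,0,0,0,0.17453,8.7],
    [0.585,0.259,0,0,0,0.17453,8.7],
    [0.585,0.259,0,0,0,0.17453,8.7],
    [0.585,0.259,0,0,0,0.17453,8.7],
    [0.585,0.259,0,0,0,0.17453,8.7],
    [0.585,0.259,0,0,0,0.17453,8.7],
    [0.585,0.259,0,0,0,0.17453,8.7],
    [0.585,0.259,0,0,0,0.17453,8.7],
    [0.585,0.259,0,0,0,0.17453,8.7],
    [0,0,0,0,0,0,8.7],
    [0,0,0,0,0,0,8.7]
  ]
}}

```text
time: 6.95
ee_pos: [0.5209, -0.1545, 0.07]
eef_rot: [0.979, 0.206, -0.0, -0.0]
ft_force: [-0.8, 0.6, 0.2]
width: 0.0872
```

```bash
cat >> h.py <<'E'
th=.4172;R=np.array([[np.cos(th),-np.sin(th)],[np.sin(th),np.cos(th)]])
def st():
    s=r.read_state();p=s["ee_pos"];q=s["eef_rot"];b=R.T@(p[:2]-[.5453,-.1410])*1000
    print("t",s["time"],"board xy",b,"z",p[2]*1000,"yawerr",2*np.arctan2(q[1],q[0])-th,"q",q,"w",s["width"],"rear/front",b[0]-s["width"]*500,b[0]+s["width"]*500,"F",s["ft_force"])
E
python3 -c "
from h import *
st()"
```

```text
t 6.95 board xy [-27.74577596  -2.46320185] z 69.97732808803869 yawerr -0.0026747093752546025 q [ 9.78597867e-01  2.05781902e-01 -1.55171038e-04 -6.53144494e-06] w 0.08724017872053616 rear/front -71.36586531660289 15.874313403933268 F [-0.76908013  0.57950518  0.1898629 ]
```

Emit:
{"method": "play_rows", "body": {
  "commands": [
    [0,0,-2,0,0,0,8.7],
    [0,0,-2,0,0,0,8.7],
    [0,0,-0.5,0,0,0,8.7],
    [0,0,-0.5,0,0,0,8.7],
    [0,0,-0.4,0,0,0,8.7],
    [0,0,-0.3,0,0,0,8.7],
    [0,0,-0.3,0,0,0,8.7],
    [0,0,-0.2,0,0,0,8.7],
    [0,0,0,0,0,0,8.7]
  ]
}}

```text
time: 8.07
ee_pos: [0.5207, -0.1544, 0.0084]
eef_rot: [0.978, 0.208, -0.001, 0.0]
ft_force: [-7.6, 1.2, 9.5]
width: 0.0871
```

```bash
python3 -c "
from h import *
st()
snap('wrist','pics/w3.png');snap('scene','pics/s3.png')
c=dict(np.load('scene.npz'));u,v=w2px(c,[.535,-.145,.01]).astype(int)
a=cv2.resize(cv2.imread('pics/s3.png')[v-45:v+45,u-45:u+45],(400,400),interpolation=cv2.INTER_CUBIC)
b=cv2.resize(cv2.imread('pics/w3.png'),(400,300))
o=np.zeros((400,800,3),np.uint8);o[:,:400]=a;o[:300,400:]=b;cv2.imwrite('pics/c4.png',o)"
```

```text
t 8.075 board xy [-27.90947508  -2.31363136] z 8.35593888757591 yawerr 0.0013560207620817444 q [ 9.78180918e-01  2.07753665e-01 -6.99997357e-04  1.28835951e-04] w 0.08710853123977964 rear/front -71.46374069920918 15.644790540570451 F [-7.59110309  1.22600314  9.47788062]
```

View pics/c4.png

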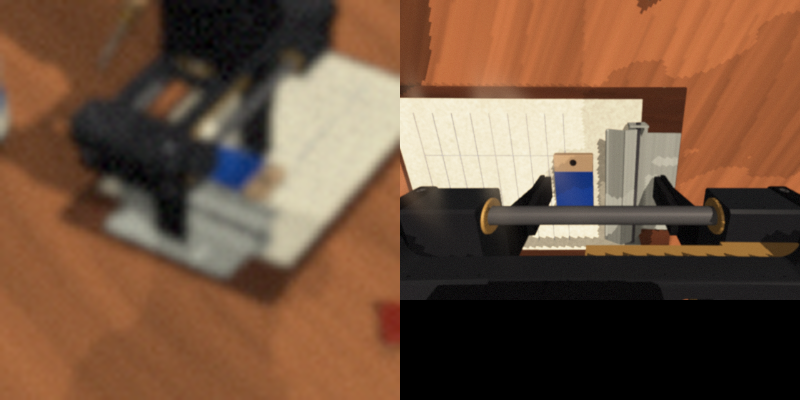

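The lip is held down: the jaw stands visibly forward of the tile, which is still in front of it, and there are fingers on both sides. Next I push the tile in with the rear finger while the lip finger stays on the lip.

Emit:
{"method": "play_rows", "body": {
  "commands": [
    [0.0914,0.0405,-0.05,0,0,0,8.55],
    [0.0914,0.0405,0,0,0,0,8.4],
    [0.0914,0.0405,0,0,0,0,8.25],
    [0.0914,0.0405,0,0,0,0,8.1],
    [0.0914,0.0405,0,0,0,0,7.95],
    [0.0914,0.0405,0,0,0,0,7.8],
    [0.0914,0.0405,0,0,0,0,7.65],
    [0.0914,0.0405,0,0,0,0,7.5],
    [0.0914,0.0405,0,0,0,0,7.35],
    [0.0914,0.0405,0,0,0,0,7.2],
    [0.0914,0.0405,0,0,0,0,7.05],
    [0.0914,0.0405,0,0,0,0,6.9],
    [0.0914,0.0405,0,0,0,0,6.75],
    [0.0914,0.0405,0,0,0,0,6.6],
    [0,0,0,0,0,0,6.6]
  ],
  "grip_force": 15
}}

```text
time: 10.05
ee_pos: [0.5339, -0.1494, 0.0081]
eef_rot: [0.978, 0.207, -0.0, 0.001]
ft_force: [-5.4, -1.0, 8.0]
width: 0.0663
```

```bash
python3 -c "
from h import *
st()"
```

```text
t 10.05 board xy [-13.83515544  -3.06223018] z 8.082898101857287 yawerr 0.0007871681091501936 q [ 9.78239990e-01  2.07475440e-01 -3.63369578e-04  5.75542661e-04] w 0.06627321050303274 rear/front -46.97176069249694 19.3014498105358 F [-5.36636707 -0.98130475  7.98254887]
```

Emit:
{"method": "play_rows", "body": {
  "commands": [
    [0.0914,0.0405,0,0,0,0,6.45],
    [0.0914,0.0405,0,0,0,0,6.3],
    [0.0914,0.0405,0,0,0,0,6.15],
    [0.0914,0.0405,0,0,0,0,6.0],
    [0.0457,0.02,0,0,0,0,5.9],
    [0.0457,0.02,0,0,0,0,5.8],
    [0,0,0,0,0,0,5.8],
    [0,0,0,0,0,0,5.8]
  ]
}}

```text
time: 11.05
ee_pos: [0.5359, -0.1487, 0.0077]
eef_rot: [0.978, 0.207, -0.003, 0.001]
ft_force: [-15.3, -3.6, 16.6]
width: 0.0585
```

```bash
python3 -c "
from h import *
st()
snap('wrist','pics/w4.png')
i=cv2.imread('pics/w4.png')[120:420,200:600];cv2.imwrite('pics/c5.png',cv2.resize(i,None,fx=2,fy=2,interpolation=cv2.INTER_CUBIC))"
```

```text
t 11.05 board xy [-11.68237967  -3.21836682] z 7.7227374179665675 yawerr -0.0006270754758468389 q [ 9.78381818e-01  2.06782674e-01 -3.06631429e-03  7.35625469e-04] w 0.05853753598274927 rear/front -40.95114766074364 17.586388322005632 F [-15.33664033  -3.60108289  16.61479045]
```

View pics/c5.png

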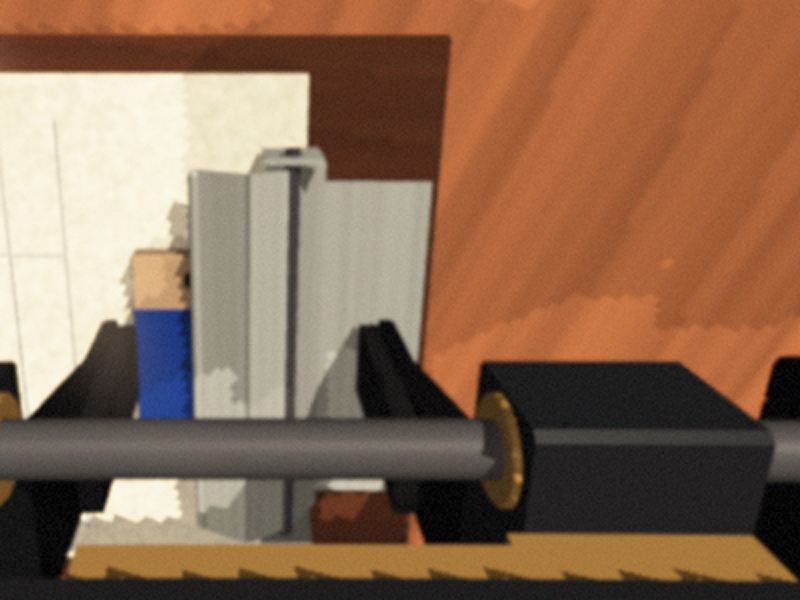

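The tile is home: the rear finger stalled at x≈-41 with the push force risen, and half the tile lies under the jaw. I back the pusher off while still holding the lip, then let the lip up.

Emit:
{"method": "play_rows", "body": {
  "commands": [
    [-0.16,-0.07,0,0,0,0,6.0],
    [-0.16,-0.07,0,0,0,0,6.2],
    [0,0,0,0,0,0,6.4],
    [0,0,0,0,0,0,6.4],
    [0,0,0.15,0,0,0,6.4],
    [0,0,0.15,0,0,0,6.4],
    [0,0,0.2,0,0,0,6.4],
    [0,0,0.2,0,0,0,6.4],
    [0,0,0.2,0,0,0,6.4],
    [0,0,0.3,0,0,0,6.4],
    [0,0,0.4,0,0,0,6.4],
    [0,0,0.5,0,0,0,6.4],
    [0,0,2,0,0,0,6.4],
    [0,0,3,0,0,0,6.4],
    [0,0,4,0,0,0,6.4],
    [-3,-2,4,0,0,0,6.4],
    [-5,-3,2,0,0,0,6.4],
    [-3,-2,1,0,0,0,6.4],
    [0,0,0,0,0,0,6.4]
  ]
}}

```text
time: 13.48
ee_pos: [0.4242, -0.22, 0.1907]
eef_rot: [0.979, 0.206, 0.0, 0.002]
ft_force: [0.5, 0.7, 0.9]
width: 0.064
```

```bash
python3 -c "
from h import *
st()
c=snap('wrist','pics/w5.png');t=snap('top','pics/t5.png')
P=lambda x,y,z:[*(R@[x,y]+[.5453,-.1410]),z]
u,v=w2px(c,P(-.03,0,.01)).astype(int);print(u,v,w2px(t,P(-.03,0,.01)))
u=min(max(u,100),540);v=min(max(v,90),390);print('origin',u-100,v-90)
cv2.imwrite('pics/c6.png',cv2.resize(cv2.imread('pics/w5.png')[v-90:v+90,u-100:u+100],None,fx=3.3,fy=3.3,interpolation=cv2.INTER_CUBIC))"
```

```text
t 13.475 board xy [-142.781158    -23.18138884] z 190.73077797083639 yawerr -0.002613945179599786 q [9.78590213e-01 2.05811339e-01 4.32318057e-04 1.64370013e-03] w 0.0639981395827557 rear/front -174.78022779420738 -110.78208821145168 F [0.49433749 0.67008992 0.92205933]
432 197 [376.25823566 225.50952348]
origin 332 107
```

View pics/c6.png

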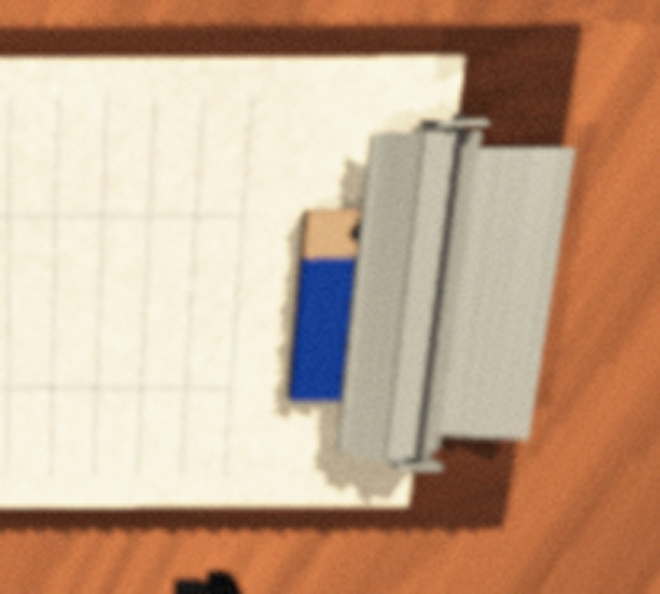

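Run:
```python
from h import *
c=dict(np.load("wrist.npz"));g=lambda u,v:(332+(u+.5)/3.3-.5,107+(v+.5)/3.3-.5)
B=lambda u,v,z:R.T@(px2w(c,g(u,v),z)[:2]-[.5453,-.1410])*1000
for n,u,v,z in(("tL",305,210,.011),("tR",289,400,.011),("boardTop",580,25,.004),("boardBot",503,527,.004),("sheetT",465,55,.004),("sheetB",410,508,.004),("lipL",575,148,.014),("lipR",530,439,.014)):print(n,B(u,v,z))
```

```text
tL [-41.08357429  27.43721488]
tR [-40.87616951 -32.40727862]
boardTop [36.75812192 79.68496375]
boardBot [ 37.13585526 -79.12926203]
sheetT [ 4.26422258 71.67039472]
sheetB [  5.0183325  -72.19038102]
lipL [35.89784781 45.23967932]
lipR [ 36.32975594 -44.80929117]
```

```bash
python3 -c "
from h import *
print(r.close_job())"
```

```text
the job is handed in; nothing more can be done
None
```

The blue tile is clipped to the board and the job is handed in, at about 13.5 s of the 58 s allowed.

**What I did:**
1. I squared the tile with both fingertips and pushed it up in front of the clip.
2. I turned the hand 90° and held the thumb lip down with one fingertip, with the tip at about z = 8 mm.
3. I slid the tile under the open jaw with the other fingertip until it stalled at the stop.
4. I backed that finger off, let the lip up and took the hand away.

**Last checks:**
- **Home:** the tile's rear edge measured x ≈ -41 mm. The board's far edge read about 1 mm short in the same picture, so this corresponds to the -40 mm of a tile fully home.
- **Square and centred:** the two rear corners agree to 0.2 mm in x. The tile sits about 2.5 mm off the clip's middle.
- **Grip:** in the last wrist picture the jaw rests across the tile. I did not measure the lever angle separately.
- **Clear of the scene:** the hand was at z = 0.19 m with no contact force. It never went near the bowl, jar, needle tool or red tile, but I did not re-measure them at the end.

No check failed; the only disagreement was that 1 mm offset, within the 2 mm camera calibration.

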